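# Push the finishing drum up its loading ramp and hold it at the stop

## Task

With your fingertips, slowly and steadily push the bare steel drum that lies on the foot of the metal ramp up the slope until it is square against the stop plate at the top, and finish while still holding it there with your fingers so that it cannot roll back. Do not let it roll back or run away on the way, do not lift it, and leave everything else on the bench where it is.

Things in the scene. Friction and masses are not known exactly. Their poses are not given: they have to be found in the camera images.
- incline: Sloping bed of a fixed grey metal ramp, 9 degrees (0.157 rad) uphill. Origin: on the bed's surface at the foot of the slope, midway across, 8 mm above the bench. x points up the slope along the surface (pitched up 9 degrees), y across, z square to the bed. Dark side rails stand 12 mm above the bed, 8 mm thick, 110 mm apart inside. The stop's face is at x = 175 mm.
- stop (a point): Point on the face of the upright stop plate that closes the top of the slope, midway across, 25 mm above the bed (where the drum will touch). The plate is rigid, 10 mm thick, 126 mm wide and stands 40 mm above the bed.
- landing (a point): Middle of the top of the level landing before the foot of the slope: 85 mm long, 126 mm wide, 8 mm above the bench, no rails; at its outer end a 6 mm thick lip stands 5 mm above it.
- roller: The drum: loose cylinder, smooth polished steel (friction about 0.3), black ends with a steel boss, 50 mm diameter, 100 mm long, 0.35 to 0.7 kg. Origin: its centre; y is its axis (x, z turn as it rolls). Starts across the landing, centre 25 to 45 mm before the foot of the slope, 33 mm above the bench. Runs back down the slope when not held. Against the stop its centre is at x = 150, z = 25 mm of the incline.
- spare_drum: Bystander: a smaller rubber drum standing on end left of the slope, 38 mm in diameter, 60 mm tall; origin at the centre of its underside.
- tin: Bystander: flat round steel tin right of the ramp's foot, 72 mm in diameter, 26 mm tall; origin under its centre.
- heel: Bystander: a shoe heel standing right of the slope, foot 62 x 56 mm, 50 mm tall; origin under its centre.
- collar: Bystander: steel ring left of the ramp's foot, 44 mm in diameter, 18 mm tall; origin under its centre.
- last: Bystander: wooden shoe last lying far left, about 250 mm long, 90 mm tall; origin under its middle.
- hammer: Bystander: hammer lying far right; origin under its middle.
There are look-alikes about, which are no part of the job. What is shaped like the roller but pink or purple is not meant.

How it is judged:
By the outcome, as a careful person would: the job done as asked, in the order asked, and still so for the second after the job is handed in, while the arm keeps its last pose, push and grip.
It also fails if it takes over 45 s, if anything falls off the work surface, if the arm or the gripper's body presses on something with over 40 N, if the wrist force passes 120 N, or if a joint passes its speed limit or range.

## Robot

A 6-joint arm with a two-finger parallel gripper is mounted at the origin on the work surface. World frame = base frame: x ahead of the robot, y to its left, z up, the work surface at z = 0. Lengths are in mm, angles in rad, forces in N, time in s.
With the tool pointing down it reaches from about 275 to 1000 mm from the base axis. Payload 8.4 kg.
Tool frame: the origin (TCP) lies at the very end of the fingers, on their centre line; the grasp point (between the pads) lies 19 mm behind it (r.tcp_to_grasp is the distance from the TCP to the grasp point, in mm); z points along the fingers, y is the line along which they close (so a half turn about z gives the same grasp; the last joint's range is limited). The gripper opens to 85 mm and grips with 20 to 120 N. Pads are 22 mm wide; open, the fingers measure 114 mm over their backs; the gripper's body (76 mm by 85 mm) begins 54 mm behind the grasp point. The pads swing forward as they close: fully open they stand 13 mm farther back than shut.
Start: joints at [-0.002, 0.353, 1.633, -0, 1.155, -0.002], TCP at [625.002, -0, 231.281] pointing down, gripper open.
Joint ranges: [-2.63, 2.63], [-0.92, 2.1], [0.06, 2.66], [-1.3, 4.44], [0, 2.69], [-3.02, 3.02]. Speed limits (rad/s): [2.22, 2.22, 2.79, 3.14, 3.14, 3.14].

## Interface

Orientations are given as [roll, pitch, yaw] about the fixed x, y, z axes, in that order (R = Rz(yaw) Ry(pitch) Rx(roll)).
In Python, from rig import r gives the robot as it stands. The module is installed in compiled form; this text tells all that it offers.
- The arm moves only by the tool play_rows, never from a script. Its argument "rows" is a list of rows, each an object with "dp": the shift along the tool's x, y, z in units of 40 mm (1.0 is 40 mm), a list of three; "turn": the turn, a rotation vector about the tool's x, y, z in units of 6 degrees (1.0 is 6 degrees), a list of three; "fingers": the closure, from 0 (fully open) to 1 (shut). In form: [{"dp": [tx, ty, tz], "turn": [wx, wy, wz], "fingers": fingers}, ...]. A call has 1 to 5 rows; each row shifts and turns the commanded pose from where the row before left it, along the tool's axes as they then stand; what a row does not reach is not made up. A row lasts 1/12 s, in which the tool goes at most 41.7 mm and 7.16 degrees, less where a joint would pass 70% of its speed; a pose out of reach is approached as far as the arm can. A call is refused whole if a number of a shift passes 1 or a number of a turn 1, either way. A call with a gripper value outside its range is refused whole. The fingers move at their own pace and stop on an object; "force" is the grip in N (left out, the last holds). Time passes only in rows, so rows that do not move let the fingers close. It gives the time, the measured TCP pose, the force, the opening and the grip force at its end, in the units of the state.
- r.sense(): the state, without advancing time (a new reading comes with each control period).
- r.grab_frame(name): name is "scene" or "side" or "wrist"; returns a dict with "pixels" (420x560x3 uint8, red, green, blue), "fx", "fy", "cx", "cy" (pixels), "dist" ([k1, k2, p1, p2, k3] as OpenCV has them; the pictures are not rectified), "pose" (4x4, takes a point from camera to world coordinates). Camera axes: x right, y down, z forward; pixel columns grow to the right and rows downward; lengths in mm; the calibration is good to about 2 mm. A picture is of the moment at which its call begins. There is no depth.
- r.sign_off(): hands the job in; it is judged then, once.
The state is a dict: "clock": time; "qpos": joint angles; "qvel": joint speeds; "joint_efforts": joint torques, N m; "eef_pos": TCP position; "tcp_rot": TCP orientation; "contact_force": force on the tool from outside, world axes, zero at the start; "wrist_torque": the same for the moment, N m; "opening": opening from 0.0 (shut) to 1.0 (fully open); "grasp_force": force on a finger pad.
Only numpy, scipy, OpenCV 4.12 (cv2) and the standard library are available. Lean on these libraries where they do the work, as an engineer would, in place of code of your own. Each camera call takes 0.05 s, during which the arm holds its last target. There are 200 camera calls.

## Working session

There is one attempt and no reset: what is moved stays moved. The work goes in short steps, Python scripts to look and compute and a tool call to move; the robot and the scene stay as the last step left them, time stands still between calls to the robot, and variables do not carry over. Pictures are saved under pics/ and viewed, at most 10 in all, crops included, and the job is handed in when it is done.

Besides the shell and the picture viewer there is one more tool, called by a JSON object that holds its "name" and its "arguments". play_rows: Moves the arm, as the interface text tells. Its arguments: {"type":"object","properties":{"rows":{"type":"array"},"force":{"type":"number"}},"required":["rows"]}

```bash
mkdir -p pics
python3 - <<'E'
from rig import r
import cv2,pickle
for n in("scene","side"):
    f=r.grab_frame(n);pickle.dump(f,open(n+".pkl","wb"));cv2.imwrite(f"pics/{n}0.png",f["pixels"][:,:,::-1])
    print(n,f["fx"],f["cx"],f["cy"],f["dist"],f["pose"].round(3).tolist())
s=r.sense();print(s["clock"],s["eef_pos"],s["tcp_rot"],s["contact_force"])
E
```

```text
scene 452.36538113781756 283.39391380210094 213.871613159406 [-0.05226342  0.          0.          0.          0.        ] [[-0.292, 0.785, -0.547, 1225.826], [0.956, 0.245, -0.159, 206.752], [0.009, -0.57, -0.822, 1097.289], [0.0, 0.0, 0.0, 1.0]]
side 379.7562541384717 283.5595270237538 210.10367056336767 [-0.02814387  0.          0.          0.          0.        ] [[-0.857, -0.293, 0.423, 137.291], [-0.514, 0.516, -0.685, 637.453], [-0.017, -0.805, -0.593, 622.837], [0.0, 0.0, 0.0, 1.0]]
0.1 [ 6.24583482e+02 -6.55264593e-03  2.30623254e+02] [-3.14036341e+00  5.15218757e-06  1.57081366e+00] [0.68162692 0.06929937 1.08845985]
```

View pics/scene0.png

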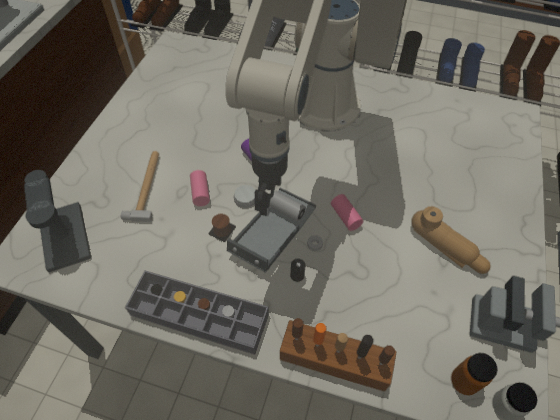

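View pics/side0.png

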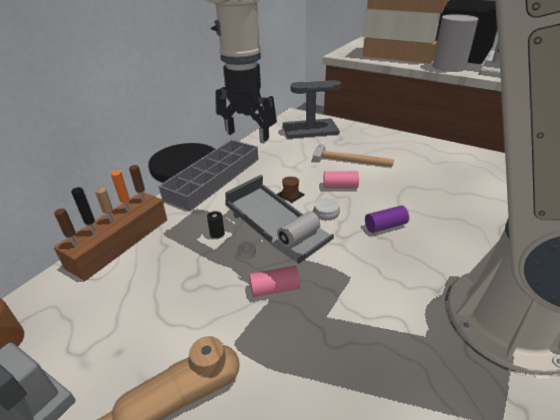

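Scene view: the steel drum is at about (288,205). The look-alikes are pink at (200,187) and (347,211), and purple at (248,150). Side view: the drum is at (299,229), pink at (340,179) and (275,281), purple at (387,218). I choose the bare steel one on the ramp and check it in a close crop.

Run:
```python
import cv2
a=cv2.imread("pics/scene0.png")[180:275,205:335];b=cv2.imread("pics/side0.png")[170:260,215:340]
cv2.imwrite("pics/c1.png",cv2.resize(a,None,fx=6,fy=6,interpolation=cv2.INTER_CUBIC))
cv2.imwrite("pics/c2.png",cv2.resize(b,None,fx=6,fy=6,interpolation=cv2.INTER_CUBIC))
```

```text
(no output)
```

View pics/c1.png

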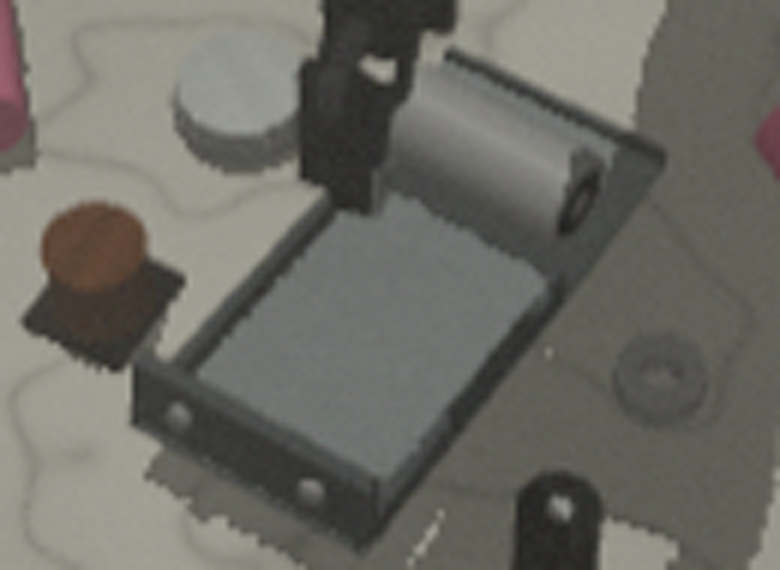

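View pics/c2.png

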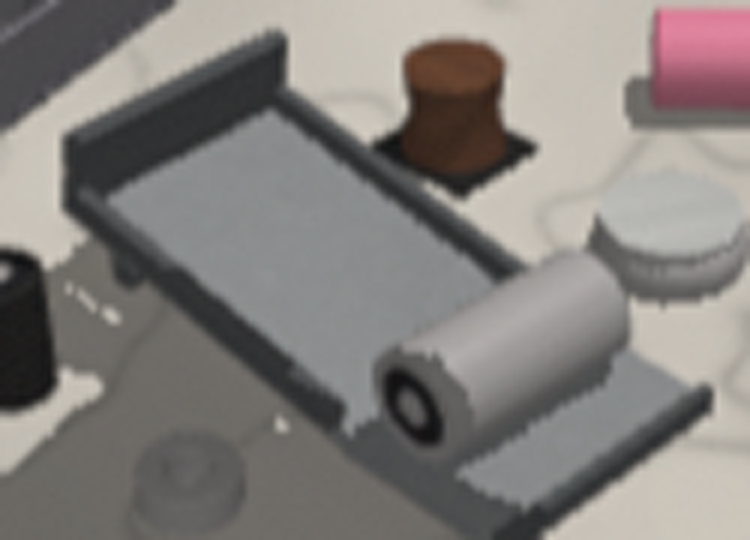

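The crops confirm it: bare steel drum with black end and boss, lying across the landing. Boss at scene crop (580,200) and side crop (412,405). Now I fit the ramp pose from its corners.

```bash
cat > h.py <<'E'
import numpy as np,cv2
from scipy.spatial.transform import Rotation as R
def proj(f,P):
    T=np.linalg.inv(f["pose"]);K=np.array([[f["fx"],0,f["cx"]],[0,f["fy"],f["cy"]],[0,0,1.]])
    return cv2.projectPoints(np.float64(P).reshape(-1,3),cv2.Rodrigues(T[:3,:3])[0],T[:3,3],K,np.array(f["dist"]))[0][:,0]
def inc(v,P,flat=False):
    Rz=R.from_euler("z",v[2]);Q=np.float64(P).reshape(-1,3)
    if not flat: Q=R.from_euler("y",-np.radians(9)).apply(Q)
    return Rz.apply(Q)+[v[0],v[1],8]
E
python3 - <<'E'
from h import *
import pickle
from scipy.optimize import least_squares
S=pickle.load(open("scene.pkl","rb"));D=pickle.load(open("side.pkl","rb"))
c=lambda p,o:(np.array(p)+.5)/6-.5+o
# (flat?, pt, cam, crop px)
L=[(0,(185,-63,40),S,(135,372)),(0,(185,63,40),S,(373,487)),(0,(0,63,12),S,(562,285)),(1,(-91,63,5),S,(665,152)),(1,(-91,-63,5),S,(449,49)),
(0,(185,-63,40),D,(285,36)),(0,(175,63,40),D,(68,140)),(0,(175,-55,0),D,(268,108)),(0,(0,63,12),D,(343,408)),(1,(-85,-63,5),D,(708,388))]
def model(v):return np.array([proj(f,inc(v,p,fl))[0] for fl,p,f,_ in L])
obs=np.array([c(q,(205,180) if f is S else (215,170)) for _,_,f,q in L])
o=least_squares(lambda v:(model(v)-obs).ravel(),[620,0,-.3],loss="soft_l1")
print(o.x,(model(o.x)-obs).round(1).tolist())
b=[(S,c((582,200),(205,180))),(D,c((412,403),(215,170)))]
q=least_squares(lambda v:np.r_[[(proj(f,inc(o.x,(v[0],v[1],25),True))[0]-p) for f,p in b]].ravel(),[-35,50])
print("boss in ramp frame",q.x,q.fun)
print("stop",inc(o.x,(150,0,25)),"drum ",inc(o.x,(q.x[0],0,25),True))
for n,f,off in(("S",S,(205,180)),("D",D,(215,170))):
    a=cv2.imread("pics/c%d.png"%(1 if n=="S" else 2))
    for P,fl in(([(175,-55,0),(175,55,0),(0,55,0),(0,-55,0)],0),([(175,-63,40),(175,63,40)],0),([(0,63,0),(-85,63,0),(-85,-63,0),(0,-63,0)],1),([(q.x[0],-50,50),(q.x[0],50,50),(q.x[0],50,0)],1)):
        p=((proj(f,inc(o.x,P,fl))-off+.5)*6).astype(int);cv2.polylines(a,[p],False,(0,255,0),1)
    cv2.imwrite(f"pics/o{n}.png",a)
a=cv2.imread("pics/oS.png");b=cv2.imread("pics/oD.png")
w=np.zeros((570,1530,3),np.uint8);w[:,:780]=a;w[:540,780:]=b;cv2.imwrite("pics/o.png",cv2.resize(w,(800,298)))
E
```

```text
[ 5.17534531e+02 -5.39263842e+00 -2.50013381e-01] [[-0.8, -1.1], [-0.1, 1.8], [2.4, -2.0], [0.3, 0.0], [-0.0, -0.5], [-1.9, -2.2], [0.7, 0.4], [0.4, -0.3], [0.0, 1.3], [-1.2, -1.8]]
boss in ramp frame [-29.11974114  48.93875189] [-0.19201463  0.7224625   0.44409694  0.41654048]
stop [[657.29229683 -41.08064679  56.15737827]] drum  [[489.32014897   1.81207838  33.        ]]
```

View pics/o.png

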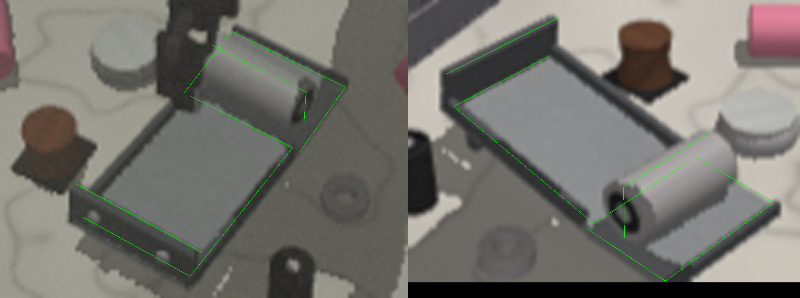

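Overlay matches the ramp, stop and drum well. The slope runs along yaw −0.25 and the drum centre is about 29 mm before the foot. I'll go behind it with the fingers spread across the drum axis (tool yaw 2.89) and push along tool −x.

{"name": "play_rows", "arguments": {"rows": [{"dp":[0,0,0],"turn":[0,0,-1],"fingers":0.4},{"dp":[0,0,0],"turn":[0,0,-1],"fingers":0.4},{"dp":[0,0,0],"turn":[0,0,-1],"fingers":0.4},{"dp":[0,0,0],"turn":[0,0,-1],"fingers":0.4},{"dp":[0,0,0],"turn":[0,0,-1],"fingers":0.4}], "force": 40}}

```text
clock: 0.52
eef_pos: [624.7, -0.0, 230.8]
tcp_rot: [-3.141, -0.0, 2.1]
contact_force: [0.5, 0.9, 0.0]
opening: 0.603
grasp_force: 0.0
```

{"name": "play_rows", "arguments": {"rows": [{"dp":[0,0,0],"turn":[0,0,-1],"fingers":0.4},{"dp":[0,0,0],"turn":[0,0,-1],"fingers":0.4},{"dp":[0,0,0],"turn":[0,0,-1],"fingers":0.4},{"dp":[0,0,0],"turn":[0,0,-1],"fingers":0.4},{"dp":[0,0,0],"turn":[0,0,-1],"fingers":0.4}]}}

```text
clock: 0.93
eef_pos: [624.7, -0.0, 230.9]
tcp_rot: [-3.141, -0.001, 2.623]
contact_force: [0.2, 0.2, 0.5]
opening: 0.598
grasp_force: 0.0
```

{"name": "play_rows", "arguments": {"rows": [{"dp":[0,0,0],"turn":[0,0,-1],"fingers":0.4},{"dp":[0,0,0],"turn":[0,0,-1],"fingers":0.4},{"dp":[0,0,0],"turn":[0,0,-0.6],"fingers":0.4},{"dp":[0,0,0],"turn":[0,0,0],"fingers":0.4}]}}

```text
clock: 1.27
eef_pos: [624.8, -0.0, 230.9]
tcp_rot: [-3.141, -0.001, 2.893]
contact_force: [-0.6, 0.1, -0.4]
opening: 0.601
grasp_force: 0.0
```

{"name": "play_rows", "arguments": {"rows": [{"dp":[0.5,-0.1,0],"turn":[0,0,0],"fingers":0.4},{"dp":[0.75,-0.1,0],"turn":[0,0,0],"fingers":0.4},{"dp":[0.75,-0.1,0],"turn":[0,0,0],"fingers":0.4},{"dp":[0.75,-0.1,0],"turn":[0,0,0],"fingers":0.4},{"dp":[0.75,-0.1,0],"turn":[0,0,0],"fingers":0.4}]}}

```text
clock: 1.68
eef_pos: [482.8, 15.6, 230.9]
tcp_rot: [-3.141, -0.001, 2.887]
contact_force: [0.6, 0.3, 1.4]
opening: 0.601
grasp_force: 0.0
```

{"name": "play_rows", "arguments": {"rows": [{"dp":[0.7,-0.15,0],"turn":[0,0,0],"fingers":0.4},{"dp":[0.42,-0.14,0],"turn":[0,0,0],"fingers":0.4},{"dp":[0,0,0.5],"turn":[0,0,0],"fingers":0.4},{"dp":[0,0,0.8],"turn":[0,0,0],"fingers":0.4},{"dp":[0,0,0.7],"turn":[0,0,0],"fingers":0.4}]}}

```text
clock: 2.1
eef_pos: [438.4, 15.4, 151.0]
tcp_rot: [3.141, 0.003, 2.888]
contact_force: [0.3, 1.2, 0.3]
opening: 0.599
grasp_force: 0.0
```

{"name": "play_rows", "arguments": {"rows": [{"dp":[0,0,0.5],"turn":[0,0,0],"fingers":0.4},{"dp":[0,0,0.4],"turn":[0,0,0],"fingers":0.4},{"dp":[0,0,0.3],"turn":[0,0,0],"fingers":0.4},{"dp":[0,0,0],"turn":[0,0,0],"fingers":0.4},{"dp":[0,0,0],"turn":[0,0,0],"fingers":0.4}]}}

```text
clock: 2.52
eef_pos: [437.7, 15.3, 103.0]
tcp_rot: [-3.141, -0.002, 2.889]
contact_force: [-0.8, 0.2, 0.8]
opening: 0.598
grasp_force: 0.0
```

Run:
```python
from rig import r
import cv2,numpy as np
a=r.grab_frame("scene")["pixels"][150:290,190:350,::-1];b=r.grab_frame("side")["pixels"][120:260,215:375,::-1]
cv2.imwrite("pics/p1.png",cv2.resize(np.hstack([a,b]),None,fx=2.5,fy=2.5,interpolation=cv2.INTER_CUBIC))
```

```text
(no output)
```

View pics/p1.png

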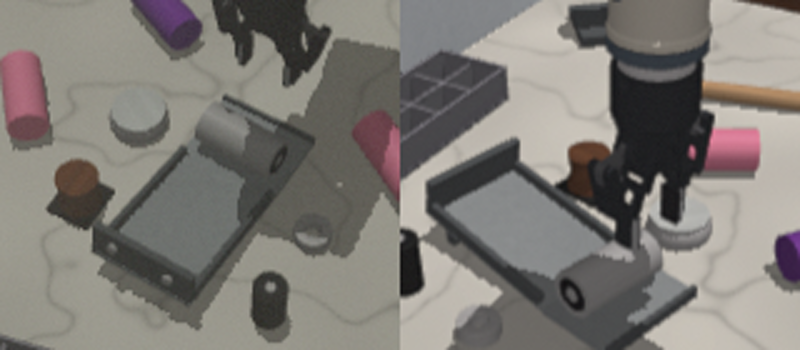

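The drum is clear and lies square on the landing (scene crop ~(240,140)). The fingers straddle its axis direction and hang behind it. Descending.

{"name": "play_rows", "arguments": {"rows": [{"dp":[0,0,0.4],"turn":[0,0,0],"fingers":0.4},{"dp":[0,0,0.5],"turn":[0,0,0],"fingers":0.4},{"dp":[0,0,0.4],"turn":[0,0,0],"fingers":0.4},{"dp":[0,0,0.3],"turn":[0,0,0],"fingers":0.4},{"dp":[0,0,0.2],"turn":[0,0,0],"fingers":0.4}]}}

```text
clock: 3.03
eef_pos: [438.5, 15.4, 31.1]
tcp_rot: [3.141, 0.001, 2.89]
contact_force: [0.9, -0.7, 0.0]
opening: 0.599
grasp_force: 0.0
```

{"name": "play_rows", "arguments": {"rows": [{"dp":[0,0,0.15],"turn":[0,0,0],"fingers":0.4},{"dp":[0,0,0.05],"turn":[0,0,0],"fingers":0.4},{"dp":[0,0,0],"turn":[0,0,0],"fingers":0.4}]}}

```text
clock: 3.28
eef_pos: [438.4, 15.4, 23.5]
tcp_rot: [3.142, 0.0, 2.89]
contact_force: [0.5, 0.1, 0.8]
opening: 0.601
grasp_force: 0.0
```

Run:
```python
from rig import r
import cv2,numpy as np
a=r.grab_frame("scene")["pixels"][150:290,190:350,::-1];b=r.grab_frame("side")["pixels"][120:260,215:375,::-1]
cv2.imwrite("pics/p2.png",cv2.resize(np.hstack([a,b]),None,fx=2.5,fy=2.5,interpolation=cv2.INTER_CUBIC))
```

```text
(no output)
```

View pics/p2.png

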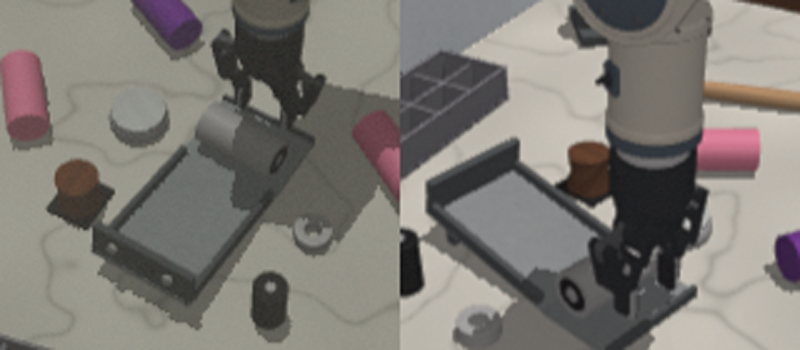

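Fingers are behind the drum and inside the lip, both in line with it. I lower them a touch and start the slow push.

{"name": "play_rows", "arguments": {"rows": [{"dp":[-0.05,0,0.07],"turn":[0,0,0],"fingers":0.4},{"dp":[-0.05,0,0.05],"turn":[0,0,0],"fingers":0.4},{"dp":[-0.05,0,0],"turn":[0,0,0],"fingers":0.4},{"dp":[-0.05,0,0],"turn":[0,0,0],"fingers":0.4},{"dp":[-0.05,0,0],"turn":[0,0,0],"fingers":0.4}]}}

```text
clock: 3.8
eef_pos: [448.2, 12.8, 18.5]
tcp_rot: [3.142, 0.0, 2.89]
contact_force: [-0.0, 0.0, 0.1]
opening: 0.599
grasp_force: 0.0
```

{"name": "play_rows", "arguments": {"rows": [{"dp":[-0.05,0,0],"turn":[0,0,0],"fingers":0.4},{"dp":[-0.05,0,0],"turn":[0,0,0],"fingers":0.4},{"dp":[-0.05,0,0],"turn":[0,0,0],"fingers":0.4},{"dp":[-0.04,0,0],"turn":[0,0,0],"fingers":0.4},{"dp":[-0.04,0,0],"turn":[0,0,0],"fingers":0.4}]}}

```text
clock: 4.22
eef_pos: [456.9, 10.5, 18.5]
tcp_rot: [-3.142, -0.0, 2.89]
contact_force: [0.8, 0.2, 1.2]
opening: 0.6
grasp_force: 0.1
```

{"name": "play_rows", "arguments": {"rows": [{"dp":[-0.04,0,0],"turn":[0,0,0],"fingers":0.4},{"dp":[-0.04,0,0],"turn":[0,0,0],"fingers":0.4},{"dp":[-0.04,0,0],"turn":[0,0,0],"fingers":0.4},{"dp":[-0.04,0,0],"turn":[0,0,0],"fingers":0.4},{"dp":[-0.04,0,0],"turn":[0,0,0],"fingers":0.4}]}}

```text
clock: 4.63
eef_pos: [464.6, 8.6, 18.5]
tcp_rot: [-3.142, -0.0, 2.89]
contact_force: [-0.6, -0.2, 0.7]
opening: 0.597
grasp_force: 0.1
```

{"name": "play_rows", "arguments": {"rows": [{"dp":[-0.05,0,0],"turn":[0,0,0],"fingers":0.4},{"dp":[-0.05,0,0],"turn":[0,0,0],"fingers":0.4},{"dp":[-0.05,0,0],"turn":[0,0,0],"fingers":0.4},{"dp":[-0.05,0,0],"turn":[0,0,0],"fingers":0.4},{"dp":[-0.05,0,0],"turn":[0,0,0],"fingers":0.4}]}}

```text
clock: 5.05
eef_pos: [474.4, 6.1, 18.5]
tcp_rot: [-3.142, -0.0, 2.89]
contact_force: [-0.4, 0.8, 0.0]
opening: 0.597
grasp_force: 0.1
```

{"name": "play_rows", "arguments": {"rows": [{"dp":[-0.05,0,0],"turn":[0,0,0],"fingers":0.4},{"dp":[-0.05,0,0],"turn":[0,0,0],"fingers":0.4},{"dp":[-0.05,0,-0.01],"turn":[0,0,0],"fingers":0.4},{"dp":[-0.05,0,-0.01],"turn":[0,0,0],"fingers":0.4},{"dp":[-0.05,0,-0.01],"turn":[0,0,0],"fingers":0.4}]}}

```text
clock: 5.47
eef_pos: [483.7, 3.6, 19.6]
tcp_rot: [-3.141, -0.001, 2.89]
contact_force: [-1.7, 0.0, 0.7]
opening: 0.599
grasp_force: 0.9
```

Run:
```python
from rig import r
import cv2,numpy as np
print(r.sense()["contact_force"])
a=r.grab_frame("scene")["pixels"][150:290,190:350,::-1];b=r.grab_frame("side")["pixels"][120:260,215:375,::-1]
cv2.imwrite("pics/p3.png",cv2.resize(np.hstack([a,b]),None,fx=2.5,fy=2.5,interpolation=cv2.INTER_CUBIC))
```

```text
[-1.69433014  0.03791311  0.71538758]
```

View pics/p3.png

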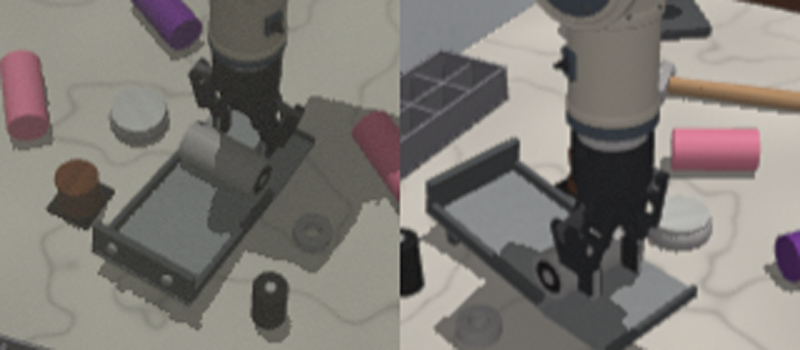

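The drum is at the foot, between the rails, square, with light contact (1.7 N). I continue up the 9° slope.

{"name": "play_rows", "arguments": {"rows": [{"dp":[-0.05,0,-0.008],"turn":[0,0,0],"fingers":0.4},{"dp":[-0.05,0,-0.008],"turn":[0,0,0],"fingers":0.4},{"dp":[-0.05,0,-0.008],"turn":[0,0,0],"fingers":0.4},{"dp":[-0.06,0,-0.01],"turn":[0,0,0],"fingers":0.4},{"dp":[-0.06,0,-0.01],"turn":[0,0,0],"fingers":0.4}]}}

```text
clock: 5.98
eef_pos: [494.6, 0.9, 21.5]
tcp_rot: [-3.142, -0.0, 2.89]
contact_force: [-0.9, 1.2, 0.4]
opening: 0.598
grasp_force: 0.8
```

{"name": "play_rows", "arguments": {"rows": [{"dp":[-0.06,0,-0.01],"turn":[0,0,0],"fingers":0.4},{"dp":[-0.06,0,-0.01],"turn":[0,0,0],"fingers":0.4},{"dp":[-0.06,0,-0.01],"turn":[0,0,0],"fingers":0.4},{"dp":[-0.06,0,-0.01],"turn":[0,0,0],"fingers":0.4},{"dp":[-0.06,0,-0.01],"turn":[0,0,0],"fingers":0.4}]}}

```text
clock: 6.4
eef_pos: [506.2, -2.1, 23.5]
tcp_rot: [3.142, 0.0, 2.89]
contact_force: [-1.0, -0.2, 1.8]
opening: 0.599
grasp_force: 0.9
```

{"name": "play_rows", "arguments": {"rows": [{"dp":[-0.06,0,-0.01],"turn":[0,0,0],"fingers":0.4},{"dp":[-0.06,0,-0.01],"turn":[0,0,0],"fingers":0.4},{"dp":[-0.06,0,-0.01],"turn":[0,0,0],"fingers":0.4},{"dp":[-0.06,0,-0.01],"turn":[0,0,0],"fingers":0.4},{"dp":[-0.06,0,-0.01],"turn":[0,0,0],"fingers":0.4}]}}

```text
clock: 6.82
eef_pos: [517.7, -5.1, 25.5]
tcp_rot: [-3.142, -0.0, 2.89]
contact_force: [-1.0, 0.7, 1.0]
opening: 0.598
grasp_force: 0.9
```

{"name": "play_rows", "arguments": {"rows": [{"dp":[-0.06,0,-0.01],"turn":[0,0,0],"fingers":0.4},{"dp":[-0.06,0,-0.01],"turn":[0,0,0],"fingers":0.4},{"dp":[-0.06,0,-0.01],"turn":[0,0,0],"fingers":0.4},{"dp":[-0.06,0,-0.01],"turn":[0,0,0],"fingers":0.4},{"dp":[-0.06,0,-0.01],"turn":[0,0,0],"fingers":0.4}]}}

```text
clock: 7.23
eef_pos: [529.4, -8.1, 27.5]
tcp_rot: [-3.142, -0.0, 2.89]
contact_force: [-1.7, 1.5, 0.8]
opening: 0.601
grasp_force: 1.0
```

{"name": "play_rows", "arguments": {"rows": [{"dp":[-0.06,0,-0.01],"turn":[0,0,0],"fingers":0.4},{"dp":[-0.06,0,-0.01],"turn":[0,0,0],"fingers":0.4},{"dp":[-0.06,0,-0.01],"turn":[0,0,0],"fingers":0.4},{"dp":[-0.06,0,-0.01],"turn":[0,0,0],"fingers":0.4},{"dp":[-0.06,0,-0.01],"turn":[0,0,0],"fingers":0.4}]}}

```text
clock: 7.65
eef_pos: [541.1, -11.1, 29.5]
tcp_rot: [-3.142, 0.0, 2.89]
contact_force: [-1.9, 1.2, 0.8]
opening: 0.598
grasp_force: 1.0
```

{"name": "play_rows", "arguments": {"rows": [{"dp":[-0.06,0,-0.01],"turn":[0,0,0],"fingers":0.4},{"dp":[-0.06,0,-0.01],"turn":[0,0,0],"fingers":0.4},{"dp":[-0.06,0,-0.01],"turn":[0,0,0],"fingers":0.4},{"dp":[-0.06,0,-0.01],"turn":[0,0,0],"fingers":0.4},{"dp":[-0.06,0,-0.01],"turn":[0,0,0],"fingers":0.4}]}}

```text
clock: 8.07
eef_pos: [552.6, -14.1, 31.5]
tcp_rot: [-3.142, -0.0, 2.89]
contact_force: [-2.1, 0.1, -0.1]
opening: 0.599
grasp_force: 1.1
```

{"name": "play_rows", "arguments": {"rows": [{"dp":[-0.06,0,-0.01],"turn":[0,0,0],"fingers":0.4},{"dp":[-0.06,0,-0.01],"turn":[0,0,0],"fingers":0.4},{"dp":[-0.06,0,-0.01],"turn":[0,0,0],"fingers":0.4},{"dp":[-0.06,0,-0.01],"turn":[0,0,0],"fingers":0.4},{"dp":[-0.06,0,-0.01],"turn":[0,0,0],"fingers":0.4}]}}

```text
clock: 8.48
eef_pos: [564.3, -17.0, 33.5]
tcp_rot: [3.142, -0.0, 2.89]
contact_force: [-2.1, 0.9, -0.0]
opening: 0.596
grasp_force: 1.1
```

{"name": "play_rows", "arguments": {"rows": [{"dp":[-0.06,0,-0.01],"turn":[0,0,0],"fingers":0.4},{"dp":[-0.06,0,-0.01],"turn":[0,0,0],"fingers":0.4},{"dp":[-0.06,0,-0.01],"turn":[0,0,0],"fingers":0.4},{"dp":[-0.06,0,-0.01],"turn":[0,0,0],"fingers":0.4},{"dp":[-0.06,0,-0.01],"turn":[0,0,0],"fingers":0.4}]}}

```text
clock: 8.9
eef_pos: [575.9, -20.0, 35.5]
tcp_rot: [-3.142, -0.0, 2.89]
contact_force: [-2.2, -0.1, 1.9]
opening: 0.603
grasp_force: 1.1
```

{"name": "play_rows", "arguments": {"rows": [{"dp":[-0.06,0,-0.01],"turn":[0,0,0],"fingers":0.4},{"dp":[-0.06,0,-0.01],"turn":[0,0,0],"fingers":0.4},{"dp":[-0.06,0,-0.01],"turn":[0,0,0],"fingers":0.4},{"dp":[-0.06,0,-0.01],"turn":[0,0,0],"fingers":0.4},{"dp":[-0.06,0,-0.01],"turn":[0,0,0],"fingers":0.4}]}}

```text
clock: 9.32
eef_pos: [587.6, -23.0, 37.5]
tcp_rot: [-3.142, -0.0, 2.89]
contact_force: [-2.0, -0.1, 1.8]
opening: 0.608
grasp_force: 1.1
```

{"name": "play_rows", "arguments": {"rows": [{"dp":[-0.06,0,-0.01],"turn":[0,0,0],"fingers":0.4},{"dp":[-0.06,0,-0.01],"turn":[0,0,0],"fingers":0.4},{"dp":[-0.06,0,-0.01],"turn":[0,0,0],"fingers":0.4},{"dp":[-0.05,0,-0.008],"turn":[0,0,0],"fingers":0.4},{"dp":[-0.05,0,-0.008],"turn":[0,0,0],"fingers":0.4}]}}

```text
clock: 9.73
eef_pos: [598.4, -25.8, 39.3]
tcp_rot: [-3.142, -0.0, 2.89]
contact_force: [-3.7, 0.5, 1.4]
opening: 0.603
grasp_force: 1.2
```

Run:
```python
from rig import r
import cv2,numpy as np
print(r.sense()["contact_force"])
a=r.grab_frame("scene")["pixels"][150:290,190:350,::-1];b=r.grab_frame("side")["pixels"][120:260,215:375,::-1]
cv2.imwrite("pics/p4.png",cv2.resize(np.hstack([a,b]),None,fx=2.5,fy=2.5,interpolation=cv2.INTER_CUBIC))
```

```text
[-3.71708598  0.53868916  1.37392533]
```

View pics/p4.png

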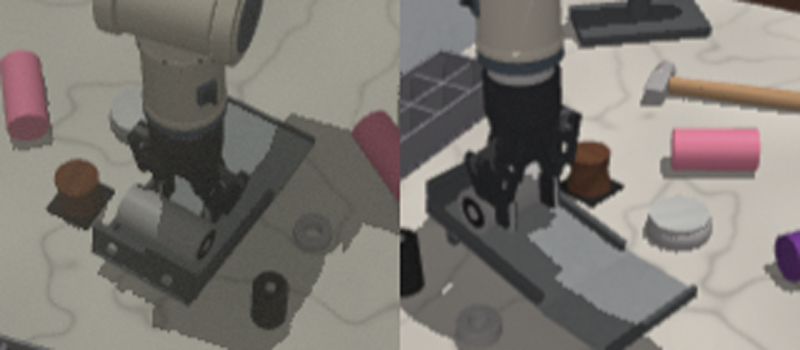

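The drum is square, with roughly 20 mm left to the stop. I approach slowly and watch the force.

{"name": "play_rows", "arguments": {"rows": [{"dp":[-0.05,0,-0.008],"turn":[0,0,0],"fingers":0.4},{"dp":[-0.05,0,-0.008],"turn":[0,0,0],"fingers":0.4},{"dp":[-0.05,0,-0.008],"turn":[0,0,0],"fingers":0.4},{"dp":[-0.05,0,-0.008],"turn":[0,0,0],"fingers":0.4},{"dp":[-0.04,0,-0.006],"turn":[0,0,0],"fingers":0.4}]}}

```text
clock: 10.25
eef_pos: [607.7, -28.2, 40.8]
tcp_rot: [3.142, 0.0, 2.89]
contact_force: [-1.7, 0.1, 1.7]
opening: 0.604
grasp_force: 1.1
```

{"name": "play_rows", "arguments": {"rows": [{"dp":[-0.03,0,-0.005],"turn":[0,0,0],"fingers":0.4},{"dp":[-0.03,0,-0.005],"turn":[0,0,0],"fingers":0.4},{"dp":[-0.03,0,-0.005],"turn":[0,0,0],"fingers":0.4}]}}

```text
clock: 10.5
eef_pos: [610.9, -29.0, 41.4]
tcp_rot: [-3.142, -0.0, 2.89]
contact_force: [-3.1, 0.1, 1.3]
opening: 0.599
grasp_force: 1.1
```

{"name": "play_rows", "arguments": {"rows": [{"dp":[-0.03,0,-0.005],"turn":[0,0,0],"fingers":0.4},{"dp":[-0.03,0,-0.005],"turn":[0,0,0],"fingers":0.4},{"dp":[-0.03,0,-0.005],"turn":[0,0,0],"fingers":0.4},{"dp":[-0.03,0,-0.005],"turn":[0,0,0],"fingers":0.4}]}}

```text
clock: 10.83
eef_pos: [615.7, -30.2, 42.2]
tcp_rot: [3.142, -0.0, 2.89]
contact_force: [-2.4, -0.2, 1.7]
opening: 0.598
grasp_force: 1.2
```

{"name": "play_rows", "arguments": {"rows": [{"dp":[-0.03,0,-0.005],"turn":[0,0,0],"fingers":0.4},{"dp":[-0.03,0,-0.005],"turn":[0,0,0],"fingers":0.4},{"dp":[-0.02,0,-0.003],"turn":[0,0,0],"fingers":0.4}]}}

```text
clock: 11.08
eef_pos: [618.9, -31.0, 42.7]
tcp_rot: [3.142, 0.0, 2.89]
contact_force: [-1.9, 0.4, 1.9]
opening: 0.602
grasp_force: 1.2
```

{"name": "play_rows", "arguments": {"rows": [{"dp":[-0.02,0,-0.003],"turn":[0,0,0],"fingers":0.4},{"dp":[-0.02,0,-0.003],"turn":[0,0,0],"fingers":0.4}]}}

```text
clock: 11.25
eef_pos: [620.3, -31.4, 43.0]
tcp_rot: [3.142, -0.0, 2.89]
contact_force: [-2.2, -0.0, 1.2]
opening: 0.603
grasp_force: 1.2
```

{"name": "play_rows", "arguments": {"rows": [{"dp":[-0.02,0,-0.003],"turn":[0,0,0],"fingers":0.4},{"dp":[-0.02,0,-0.003],"turn":[0,0,0],"fingers":0.4},{"dp":[-0.02,0,-0.003],"turn":[0,0,0],"fingers":0.4}]}}

```text
clock: 11.5
eef_pos: [620.6, -31.6, 42.9]
tcp_rot: [-3.141, -0.004, 2.89]
contact_force: [-10.0, 3.5, 5.2]
opening: 0.596
grasp_force: 5.5
```

{"name": "play_rows", "arguments": {"rows": [{"dp":[-0.02,0,-0.003],"turn":[0,0,0],"fingers":0.4},{"dp":[-0.02,0,-0.003],"turn":[0,0,0],"fingers":0.4}]}}

```text
clock: 11.67
eef_pos: [620.6, -31.6, 42.9]
tcp_rot: [-3.141, -0.007, 2.89]
contact_force: [-15.2, 5.2, 8.6]
opening: 0.601
grasp_force: 8.0
```

Contact with the stop, holding at about 15 N. Let it settle and check.

{"name": "play_rows", "arguments": {"rows": [{"dp":[0,0,0],"turn":[0,0,0],"fingers":0.4},{"dp":[0,0,0],"turn":[0,0,0],"fingers":0.4},{"dp":[0,0,0],"turn":[0,0,0],"fingers":0.4},{"dp":[0,0,0],"turn":[0,0,0],"fingers":0.4},{"dp":[0,0,0],"turn":[0,0,0],"fingers":0.4}]}}

```text
clock: 12.08
eef_pos: [620.6, -31.6, 42.9]
tcp_rot: [-3.141, -0.007, 2.89]
contact_force: [-12.7, 4.4, 7.4]
opening: 0.603
grasp_force: 6.8
```

Run:
```python
from rig import r
import cv2,numpy as np
a=r.grab_frame("scene")["pixels"][205:275,215:295,::-1];b=r.grab_frame("side")["pixels"][165:235,210:290,::-1]
cv2.imwrite("pics/p5.png",cv2.resize(np.hstack([a,b]),None,fx=5,fy=5,interpolation=cv2.INTER_CUBIC))
```

```text
(no output)
```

View pics/p5.png

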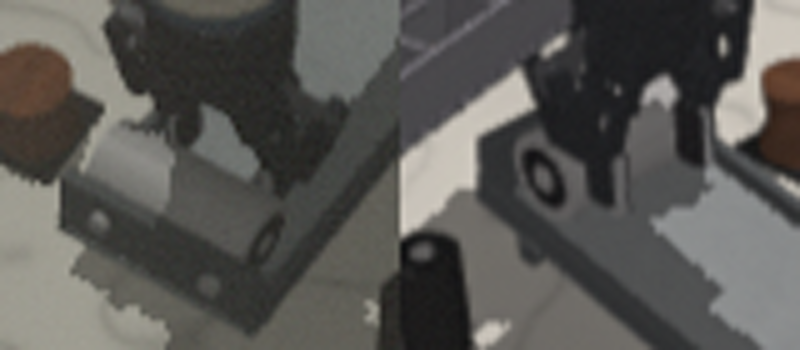

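The drum lies parallel to the plate and against it (scene crop ~(185,195), boss at side crop (543,178)). Both fingers are behind it and the force is steady at about 13 N.

```bash
python3 -c "
from rig import r
print(r.sign_off())"
```

```text
the job is handed in; nothing more can be done
None
```

The steel drum is up the ramp and square against the stop plate, with both fingertips still holding it there at about 13 N; I handed the job in at about 12 s.

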